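# Hold the bag clip open astride the recipe card

## Task

I want to tuck a note behind the recipe card: first lift the pepper mill away from the clip rail and stand it upright on bare worktop about 15 cm or more (centre to centre) from both the rail and the card stand. Then squeeze the red bag clip's handles fully together, lift it off the rail, and bring it down over the top edge of the recipe card near its middle, with one open jaw either side of the card and neither jaw nor the clip touching it, square to the card and about 2 cm deep. Finish still holding it there, squeezed wide open - do not let go - and leave the salt shaker, brown cup, spice jar and tumbler alone.

Things in the scene. Friction and masses are not known exactly. Their poses are not given: they have to be found in the camera images.
- clip: Red bag clip, white jaw lips, 90 g: 90 mm tall, 47 mm wide over the splayed handle tips, 30 mm thick along x (lips 34). Origin: centre of its steel pivot coil (7 mm radius). z points from jaws to handles (up as parked), x along the pivot and rail plate, y across the jaws. It is parked upright, jaws pinching the rail plate, coil resting on the plate's top: squeezed, it must rise 45 mm to come clear
- clip_grip (a point): where to squeeze the handles (along the clip's y): midway between them, 30 mm above the pivot. The handles are flat plates in a V from the pivot to 42 mm above it (46 when squeezed). Fully squeezed they are parallel, 25 mm over their outer faces, against a stop; that takes about 9 N here (spring 0.6 N m/rad a lever), so a firmer grip goes to the stop
- clip_left (a joint): how far each of the clip's two levers is turned open, rad (both turn alike): -0.07 jaws shut on each other, 0 as parked on the 6 mm plate, 0.25 fully squeezed, with the jaw lips about 26 mm apart
- jaw_left (a point): lower inner edge of the jaw lip on the clip's +y side, 46 mm below the pivot (44 when open); it goes toward the clip's +y as the handles are squeezed
- jaw_right (a point): the same on the clip's -y side
- clip_rail: fixed oak parking rail: foot 130 x 50 x 12 mm (x, y, z) with an upright plate 120 mm long (along its x), 6 mm thick, top edge 60 mm above the worktop. Origin at the centre of the underside
- card_stand: fixed oak block 140 x 60 x 22 mm (x, y, z) holding a stiff cream recipe card upright: 110 mm wide along x, 4 mm thick along y. Origin at the centre of the underside
- card_edge (a point): middle of the card's top edge, 120 mm above the worktop; x along the edge, y through the card's thickness, z up
- pepper_mill: loose dark wooden pepper mill, 170 mm tall, 58 mm diameter, 0.18 kg, with a round head 49 mm in diameter from 123 to 159 mm above its foot. Origin: centre of its foot. It stands close beside the clip on the rail's +y side and blocks the room for a finger there; its head can be gripped from above, closing along the rail's x
- salt_shaker: bystander: salt shaker, 44 mm diameter, 90 mm tall; origin at the centre of the foot
- espresso_cup: bystander: brown cup, 67 x 94 x 58 mm with its ear; origin at the foot
- spice_jar: bystander: red-capped spice jar, 45 mm diameter, 106 mm tall; origin at the centre of the foot
- tumbler: bystander: clear glass tumbler, 76 mm diameter, 86 mm tall; origin at the centre of the foot
Mind the look-alikes: they are no part of the job. There is more than one size of the clip_rail; the one meant has the size given above. Leave any purple look-alike of the clip alone.

How it is judged:
On the way, in this order (a step that is already met when the one before it is completed fails the run):
1. the pepper mill stands upright on the worktop, let go, clear of the rail and the card stand, with the clip still parked (angle between pepper_mill's own z axis and vertical below 0.1 rad and height (world z) of pepper_mill between -0.008 and 0.008 m and horizontal distance between pepper_mill and clip_rail above 0.14 m and horizontal distance between pepper_mill and card_stand above 0.12 m and linear speed of pepper_mill below 0.03 m/s and contact force between each of the arm, the fingers and pepper_mill below 0.1 N and distance of clip from where it was at the start of the episode below 0.03 m), for 0.2 s.
2. the clip is squeezed open and lifted clear off the rail (value of joint clip_left above 0.17 rad and z of clip in the frame of clip_rail above 0.105 m and contact force between the fingers and clip above 3 N), for 0.1 s.
3. the clip is held gaping around the card's top edge (value of joint clip_left above 0.17 rad and ((y of jaw_left in the frame of card_edge above 0.005 m and y of jaw_right in the frame of card_edge below -0.005 m) or (y of jaw_right in the frame of card_edge above 0.005 m and y of jaw_left in the frame of card_edge below -0.005 m)) and z of jaw_left in the frame of card_edge between -0.035 and -0.006 m and z of jaw_right in the frame of card_edge between -0.035 and -0.006 m and x of clip in the frame of card_edge between -0.04 and 0.04 m and angle between the x axis of clip and the x axis of card_stand, either way round below 0.26 rad and angle between clip's own z axis and vertical below 0.26 rad and contact force between clip and card_stand below 0.5 N and contact force between the fingers and clip above 3 N and linear speed of clip below 0.03 m/s), for 0.3 s.
At the end, for the whole second after the job is handed in: Clip held (over 3 N), open over 0.17 rad, still, upright and square within 0.26 rad; jaws either side of the card, 5 mm off its mid-plane, 6-35 mm deep, within 40 mm of mid-edge, touching nothing. Mill upright, released, over 140 mm from rail, 120 mm from stand centres. Bystanders within 30 mm (all of step 3 and angle between pepper_mill's own z axis and vertical below 0.1 rad and height (world z) of pepper_mill between -0.008 and 0.008 m and horizontal distance between pepper_mill and clip_rail above 0.14 m and horizontal distance between pepper_mill and card_stand above 0.12 m and linear speed of pepper_mill below 0.03 m/s and contact force between each of the arm, the fingers and pepper_mill below 0.1 N and contact force between clip and clip_rail below 0.1 N and distance of each of salt_shaker, espresso_cup, spice_jar, tumbler from where it was at the start of the episode below 0.03 m); the arm keeps its last pose, push and grip.
It fails at once if the salt shaker, brown cup, spice jar or tumbler is moved by more than 30 mm (distance of any of salt_shaker, espresso_cup, spice_jar, tumbler from where it was at the start of the episode above 0.03 m).
It fails at once if the pepper mill is tipped over (angle between pepper_mill's own z axis and vertical above 0.6 rad).
It fails at once if the clip is pushed hard against the card or its stand (contact force between clip and card_stand above 12 N).
It also fails if it takes over 54 s, if anything falls off the work surface, if the arm or the gripper's body presses on something with over 40 N, if the wrist force passes 120 N, or if a joint passes its speed limit or range.

## Robot

A 6-joint arm with a two-finger parallel gripper is mounted at the origin on a cart in front of the work surface, level with it; the furniture and walls round the work are solid. World frame = base frame: x ahead of the robot, y to its left, z up, the work surface at z = 0. Lengths are in m, angles in rad, forces in N, time in s.
With the tool pointing down it reaches from about 0.425 to 0.95 m from the base axis. Payload 3.5 kg.
Tool frame: the origin (TCP) lies midway between the tips of the shut fingers; the grasp point (between the pads) lies 19 mm behind it; z points along the fingers, y is the line along which they close (so a half turn about z gives the same grasp; the last joint's range is limited). The gripper opens to 85 mm and grips with 20 to 120 N. Pads are 22 mm wide; open, the fingers measure 114 mm over their backs; the gripper's body (76 mm by 85 mm) begins 54 mm behind the grasp point. The pads swing forward as they close: fully open they stand 13 mm farther back than shut.
Start: joints at [-1.498, 0.286, 1.577, -0, 1.279, -0.15], TCP at [0.149, -0.658, 0.231] pointing down, gripper open.
Joint ranges: [-2.77, 2.77], [-0.9, 2.22], [0.21, 2.48], [-1.53, 4.67], [0.24, 2.81], [-2.84, 2.84]. Speed limits (rad/s): [2.79, 2.79, 3.14, 3.14, 3.14, 3.14].

## Interface

Orientations are given as a unit quaternion [x, y, z, w].
In Python, from plant import ctrl gives the robot as it stands. The module is installed in compiled form; this text tells all that it offers.
- The arm moves only by the shell command python3 -m inch 'ROWS' [FORCE]. ROWS is JSON, a list of rows, each a list of 5 numbers: the closure, from 0 (fully open) to 1 (shut), then the shift along the tool's x, y, z in m, then the turn about the tool's z in degrees. A call has 1 to 5 rows; each row is the pose to reach, as a shift and turn from the pose commanded when the call began, along the tool's axes at that moment; what a row does not reach only later rows make up. A row lasts 1/12 s, in which the tool goes at most 41.7 mm and 7.16 degrees, less where a joint would pass 70% of its speed; a pose out of reach is approached as far as the arm can. A call with a gripper value outside its range is refused whole. The fingers move at their own pace and stop on an object; FORCE is the grip in N (left out, the last holds). Time passes only in rows, so rows that repeat a pose let the fingers close. It gives the time, the measured TCP pose, the force, the opening and the grip force at its end, in the units of the state.
- ctrl.get_state(): the state, without advancing time (a new reading comes with each control period).
- ctrl.read_camera(name): name is "scene" or "top" or "wrist"; returns a dict with "pixels" (400x640x3 uint8, red, green, blue), "depth" (400x640 float32, m along the optical axis (not along the pixel's ray), 0 where there is no reading), "fx", "fy", "cx", "cy" (pixels), "D" ([k1, k2, p1, p2, k3] as OpenCV has them; the pictures are not rectified), "xyz" and "rotation" of the camera in the world; the wrist camera has in their place "mount" (4x4, takes a point from camera to tool coordinates, whose origin is the TCP and whose axes are the flange's). Camera axes: x right, y down, z forward; pixel columns grow to the right and rows downward; lengths in m; the calibration is good to about 2 mm. A picture is of the moment at which its call begins: read the wrist's pose just before it.
- ctrl.sign_off(): hands the job in; it is judged then, once.
Trained networks look in a picture, given as the dict that the camera call returned (one of the last four; its "shot" number tells which), for a name from the list of things; names that differ only in an ending like _2 or _b are one class to them, and where a whole thing is asked for, a point or a joint stands for the part that bears it (a point fixed in the world has none). Each returns a list of dicts, best first, with "score" (0 to 1); they miss things now and then, are a little off and sometimes report something else, mostly with a low value. They report only what shows in the picture. A call takes as long as a camera call. They do not tell look-alikes from the thing itself.
- ctrl.spot_in(query, picture): "at" ([column, row] in pixels, amid what is visible of it).
- ctrl.tip_of(query, picture): "at" ([column, row] in pixels: a listed point, or the origin of a listed thing).
The state is a dict: "time": time; "qpos": joint angles; "dq": joint speeds; "joint_efforts": joint torques, N m; "eef_pos": TCP position; "tcp_rot": TCP orientation; "contact_force": force on the tool from outside, world axes, zero at the start; "wrist_torque": the same for the moment, N m; "opening": opening from 0.0 (shut) to 1.0 (fully open); "finger_force": force on a finger pad.
Only numpy, scipy, OpenCV 4.12 (cv2) and the standard library are available. Lean on these libraries where they do the work, as an engineer would, in place of code of your own. Each camera call takes 0.05 s, during which the arm holds its last target. There are 200 camera calls.

## Working session

There is one attempt and no reset: what is moved stays moved. The work goes in short steps, Python scripts to look and compute and a shell command to move; the robot and the scene stay as the last step left them, time stands still between calls to the robot, and variables do not carry over. Pictures are saved under pics/ and viewed, at most 10 in all, crops included, and the job is handed in when it is done.

```bash
mkdir -p pics; cat > h.py <<'E'
import numpy as np, cv2
from scipy.spatial.transform import Rotation as R
from plant import ctrl
def pose(c,st=None):
    if 'mount' in c:
        T=np.eye(4);T[:3,:3]=R.from_quat(st['tcp_rot']).as_matrix();T[:3,3]=st['eef_pos']
        return T@np.array(c['mount'])
    T=np.eye(4);r=np.array(c['rotation'])
    T[:3,:3]=r if r.shape==(3,3) else R.from_quat(r).as_matrix();T[:3,3]=c['xyz'];return T
def K(c): return np.array([[c['fx'],0,c['cx']],[0,c['fy'],c['cy']],[0,0,1.]])
def ray(c,uv):
    p=cv2.undistortPoints(np.array([[uv]],float),K(c),np.array(c['D'],float))[0,0];return np.array([p[0],p[1],1.])
def atdepth(c,uv,st=None):
    u,v=np.round(uv).astype(int);d=np.median([x for x in c['depth'][v-1:v+2,u-1:u+2].ravel() if x>0] or [0])
    T=pose(c,st);return T[:3,:3]@(ray(c,uv)*d)+T[:3,3]
def atz(c,uv,z,st=None):
    T=pose(c,st);d=T[:3,:3]@ray(c,uv);o=T[:3,3];return o+d*(z-o[2])/d[2]
def cloud(c,st=None):
    v,u=np.nonzero(c['depth']>0);d=c['depth'][v,u]
    p=cv2.undistortPoints(np.stack([u,v],1).astype(float)[:,None],K(c),np.array(c['D'],float))[:,0]
    T=pose(c,st);P=np.c_[p,np.ones(len(p))]*d[:,None]
    return P@T[:3,:3].T+T[:3,3],c['pixels'][v,u],np.stack([u,v],1)
def save(c,n): cv2.imwrite('pics/'+n,c['pixels'][:,:,::-1])
E
cat > a.py <<'E'
from h import *
np.set_printoptions(precision=3,suppress=True)
for n in('top','scene'):
    c=ctrl.read_camera(n);save(c,n+'.png')
    print(n,c['xyz'])
    for q in['clip','clip_rail','card_edge','card_stand','pepper_mill','salt_shaker','espresso_cup','spice_jar','tumbler']:
        print(q,[(round(d['score'],2),np.round(d['at']),atdepth(c,d['at'])) for d in ctrl.spot_in(q,c)[:3]])
print(ctrl.get_state())
E
python3 a.py
```

```text
top [0.382 0.022 1.512]
clip [(0.52, array([280., 179.]), array([0.566, 0.172, 0.032]))]
clip_rail [(0.9, array([287., 232.]), array([0.364, 0.149, 0.02 ])), (0.71, array([332., 142.]), array([ 0.711, -0.027,  0.007])), (0.69, array([362., 205.]), array([ 0.459, -0.128,  0.108]))]
card_edge [(0.83, array([282., 174.]), array([0.587, 0.166, 0.024]))]
card_stand [(0.56, array([282., 180.]), array([0.564, 0.166, 0.024]))]
pepper_mill [(0.5, array([348., 202.]), array([ 0.466, -0.075,  0.156]))]
salt_shaker [(0.43, array([306., 156.]), array([0.642, 0.069, 0.09 ]))]
espresso_cup [(0.77, array([332., 143.]), array([ 0.705, -0.027,  0.005]))]
spice_jar [(0.68, array([213., 168.]), array([0.6  , 0.404, 0.106]))]
tumbler [(0.91, array([438., 168.]), array([ 0.6  , -0.433,  0.012]))]
scene [ 0.739 -0.775  1.433]
clip [(0.58, array([297., 279.]), array([ 0.515, -0.268,  0.052])), (0.46, array([295., 240.]), array([ 0.471, -0.153,  0.075]))]
clip_rail [(0.82, array([291., 169.]), array([0.364, 0.129, 0.039])), (0.68, array([248., 243.]), array([ 0.313, -0.177,  0.014])), (0.64, array([296., 251
[... 374 characters left out ...]
056, 0.046]))]
espresso_cup [(0.59, array([373., 227.]), array([ 0.7  , -0.004,  0.017]))]
spice_jar [(0.85, array([376., 123.]), array([0.615, 0.39 , 0.082]))]
tumbler [(0.81, array([304., 328.]), array([ 0.577, -0.398,  0.011]))]
{'time': 1.0, 'qpos': array([-1.498,  0.286,  1.577, -0.   ,  1.279, -0.15 ]), 'dq': array([-0.   , -0.   ,  0.002, -0.   ,  0.001, -0.001]), 'joint_efforts': array([ -0.001, -40.598, -29.295,  -0.   ,   0.001,  -0.   ]), 'eef_pos': array([ 0.149, -0.658,  0.231]), 'tcp_rot': array([ 0.994,  0.111, -0.   ,  0.   ]), 'contact_force': array([ 0.338, -0.395,  0.597]), 'wrist_torque': array([-0.065, -0.003,  0.055]), 'finger_force': 0.0, 'opening': 1.0033665447545148}
```

```bash
python3 -c "
import cv2
a=cv2.imread('pics/top.png')[100:270,190:470];b=cv2.imread('pics/scene.png')[100:350,200:440]
a=cv2.resize(a,(470,285),interpolation=2);b=cv2.resize(b,(576,600),interpolation=2)
cv2.imwrite('pics/b.png',b);a=cv2.resize(cv2.imread('pics/top.png')[100:270,190:470],(800,486),interpolation=2);cv2.imwrite('pics/a.png',a)"
```

```text
(no output)
```

View pics/a.png

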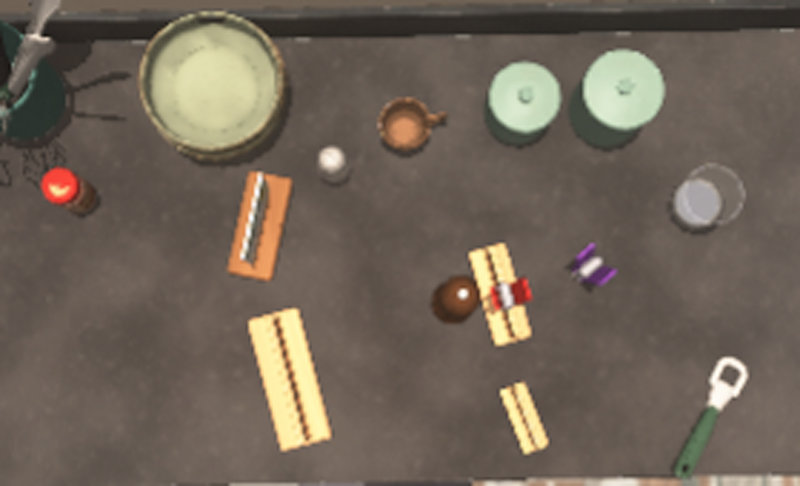

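View pics/b.png

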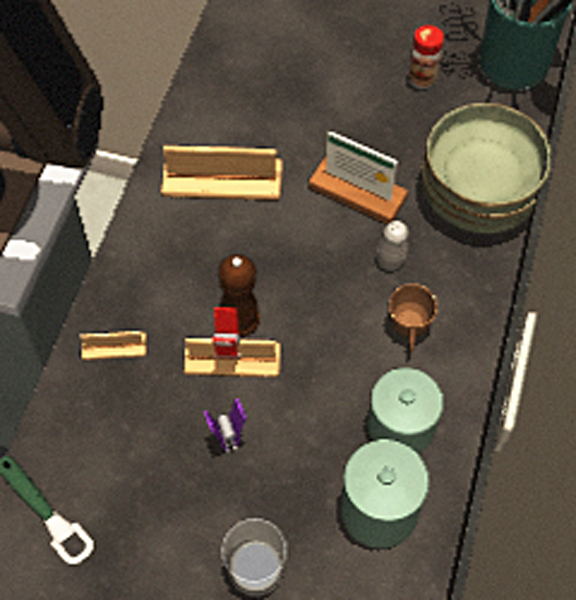

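The top crop shows three wooden rails: large (top px 290,232), small (373,246) and the middle one (365,203). The middle one is 130 mm long, carries the red clip, and has the dark mill beside it at about (350,204), so it is the rail meant. The purple clip at about (397,192) is the decoy. The card stand is at about (281,179). Next I'll fit the geometry.

```bash
cat > m.py <<'E'
from h import *
np.set_printoptions(precision=4,suppress=True)
for n in('top','scene'):
    c=ctrl.read_camera(n);P,C,uv=cloud(c);C=C.astype(int)
    def fit(m,t):
        p=P[m]; 
        if len(p)<4: print(n,t,len(p));return
        (cx,cy),(w,h),a=cv2.minAreaRect(p[:,:2].astype(np.float32)*1000)
        e,v=np.linalg.eigh(np.cov(p[:,:2].T));d=v[:,1]*np.sign(v[0,1])
        print(n,t,len(p),'rect',np.array([cx,cy,w,h,a]),'mean',p.mean(0),'dir deg',np.degrees(np.arctan2(d[1],d[0])),'zmax',p[:,2].max())
    near=lambda x,y,r:np.hypot(P[:,0]-x,P[:,1]-y)<r
    z=P[:,2]; red=(C[:,0]>120)&(C[:,1]<60)&(C[:,2]<60)
    wood=(C[:,0]>C[:,2]+40)&(C[:,1]>90)
    fit(near(.47,-.15,.12)&(z>.007)&(z<.018)&wood,'foot')
    fit(near(.47,-.15,.12)&(z>.05)&(z<.066)&~red&wood,'plate')
    fit(near(.47,-.15,.08)&red&(z>.03),'clipred')
    fit(near(.47,-.09,.05)&(z>.125)&(z<.175)&~red,'millhead')
    fit(near(.57,.17,.1)&(z>.1)&(z<.13),'card')
    fit(near(.57,.17,.1)&(z>.015)&(z<.03),'stand')
E
python3 m.py
```

```text
top foot 250 rect [ 445.4351 -153.3216  186.1419   49.9335   14.5849] mean [ 0.472  -0.1432  0.0123] dir deg 14.977438684096757 zmax 0.017949407652944283
top plate 41 rect [ 474.6247 -149.7627  118.1944   13.502    14.714 ] mean [ 0.4753 -0.1458  0.0602] dir deg 14.44533264584479 zmax 0.06597899082950565
top clipred 37 rect [ 464.8556 -151.9159   24.1613   36.0844   25.3684] mean [ 0.4688 -0.1606  0.0913] dir deg -75.71673378844427 zmax 0.10996555615348447
top millhead 157 rect [468.4987 -83.986   45.1551  46.0355  87.436 ] mean [ 0.4673 -0.0835  0.1531] dir deg -33.524998396430114 zmax 0.1734477165930428
top card 74 rect [594.3119 177.8091 148.0676  47.2678  13.2942] mean [0.5886 0.1779 0.1136] dir deg 6.780790181639028 zmax 0.12475877838047444
top stand 440 rect [578.4825 171.981   74.4913 159.901   84.6586] mean [0.5675 0.171  0.0224] dir deg -13.25420584806667 zmax 0.029767287969489686
scene foot 244 rect [ 473.2295 -155.3495  126.5252   46.4466   16.7214] mean [ 0.4804 -0.1623  0.012 ] dir deg 17.548421702089467 zmax 0.01783601117044098
scene plate 61 rect [ 471.1033 -151.9637  116.5964    9.3369   13.6863] mean [ 0.4702 -0.1522  0.0585] dir deg 14.488359906036697 zmax 0.06546615386021504
scene clipred 115 rect [ 465.1378 -151.4732   31.9128   48.2475   13.0814] mean [ 0.4643 -0.1402  0.0894] dir deg -73.1798260966442 zmax 0.1160736927944559
scene millhead 190 rect [465.9182 -92.0175  44.028   44.312   17.6843] mean [ 0.4671 -0.0957  0.1508] dir deg 22.106929242850573 zmax 0.17400095075033972
scene card 147 rect [594.1617 173.3183 148.2086  53.6081  15.1387] mean [0.5798 0.1703 0.1112] dir deg 2.927202474273878 zmax 0.12415702146730334
scene stand 365 rect [580.08   160.7195  64.3625 165.2783  82.7222] mean [0.5708 0.1566 0.0216] dir deg -8.664953018741768 zmax 0.029997138598646167
```

```bash
for i in 1; do :; done
python3 -m inch '[[0,0.03,-0.03,-0.0225,0],[0,0.06,-0.06,-0.0225,0],[0,0.085,-0.09,-0.0225,0],[0,0.106,-0.1165,-0.0225,0],[0,0.106,-0.1165,-0.0225,0]]' 60
python3 -m inch '[[0,0.03,-0.03,-0.0225,0],[0,0.06,-0.06,-0.0225,0],[0,0.085,-0.09,-0.0225,0],[0,0.106,-0.1165,-0.0225,0],[0,0.106,-0.1165,-0.0225,0]]'
python3 -m inch '[[0,0.03,-0.03,-0.0225,0],[0,0.06,-0.06,-0.0225,0],[0,0.085,-0.09,-0.0225,0],[0,0.106,-0.1165,-0.0225,0],[0,0.106,-0.1165,-0.0225,0]]'
python3 -m inch '[[0,0.03,-0.03,-0.0225,0],[0,0.06,-0.06,-0.0225,0],[0,0.085,-0.09,-0.0225,0],[0,0.106,-0.1165,-0.0225,0],[0,0.106,-0.1165,-0.0225,0]]'
python3 -m inch '[[0,0,0,0,-7],[0,0,0,0,-14],[0,0,0,0,-21],[0,0,0,0,-28],[0,0,0,0,-32]]'
python3 -m inch '[[0,0,0,0,-7],[0,0,0,0,-14],[0,0,0,0,-21],[0,0,0,0,-28],[0,0,0,0,-32]]'
python3 -m inch '[[0,0,0,0,-7],[0,0,0,0,-14],[0,0,0,0,-21],[0,0,0,0,-28],[0,0,0,0,-28]]'
cat > w.py <<'E'
import sys
from h import *
np.set_printoptions(precision=4,suppress=True)
st=ctrl.get_state();c=ctrl.read_camera('wrist');save(c,sys.argv[1])
print(st['eef_pos'],'psi',np.degrees(R.from_quat(st['tcp_rot']).as_euler('zyx')),'t',st['time'])
for q in sys.argv[2:]:
    print(q,[(round(d['score'],2),np.round(d['at']),atdepth(c,d['at'],st)) for d in ctrl.tip_of(q,c)[:2]])
P,C,uv=cloud(c,st);np.savez('w.npz',P=P,C=C,uv=uv)
E
python3 w.py w1.png clip pepper_mill clip_rail clip_grip
```

```text
time: 1.52
eef_pos: [0.2295, -0.5158, 0.2533]
tcp_rot: [0.994, 0.113, 0.001, -0.002]
contact_force: [-0.1, -0.0, -0.4]
opening: 0.995
finger_force: 0.0
time: 1.93
eef_pos: [0.3067, -0.3796, 0.2767]
tcp_rot: [0.994, 0.114, 0.001, -0.001]
contact_force: [0.2, -0.4, 0.3]
opening: 1.003
finger_force: 0.0
time: 2.35
eef_pos: [0.3841, -0.2429, 0.2994]
tcp_rot: [0.993, 0.114, 0.001, -0.0]
contact_force: [-0.2, 0.2, -0.2]
opening: 1.001
finger_force: 0.0
time: 2.77
eef_pos: [0.4616, -0.106, 0.3218]
tcp_rot: [0.993, 0.114, 0.001, -0.001]
contact_force: [-0.3, -0.3, 0.1]
opening: 1.002
finger_force: 0.0
time: 3.18
eef_pos: [0.4597, -0.1114, 0.3213]
tcp_rot: [0.924, 0.383, -0.0, 0.0]
contact_force: [-1.4, -0.3, 0.4]
opening: 1.0
finger_force: 0.0
time: 3.6
eef_pos: [0.4597, -0.1115, 0.3213]
tcp_rot: [0.783, 0.623, -0.0, 0.0]
contact_force: [-0.6, 0.1, -0.2]
opening: 0.998
finger_force: 0.0
time: 4.02
eef_pos: [0.4597, -0.1114, 0.3213]
tcp_rot: [0.61, 0.792, -0.0, 0.0]
contact_force: [-0.2, 0.3, -0.2]
opening: 1.001
finger_force: 0.0
[ 0.4597 -0.1114  0.3213] psi [-104.8168   -0.0052  179.9616] t 4.0167
clip [(0.88, array([323., 194.]), array([ 0.4684, -0.1476,  0.0717])), (0.81, array([325., 267.]), array([ 0.5023, -0.2633,  0.0527]))]
pepper_mill [(0.92, array([334., 145.]), array([ 0.4602, -0.0732,  0.154 ]))]
clip_rail [(0.88, array([327., 184.]), array([ 0.4713, -0.1377,  0.0541])), (0.81, array([223., 175.]), array([ 0.3162, -0.1723,  0.0156]))]
clip_grip [(0.81, array([326., 276.]), array([ 0.5149, -0.3077, -0.0005])), (0.78, array([322., 202.]), array([ 0.4708, -0.1601,  0.068 ]))]
```

View pics/w1.png

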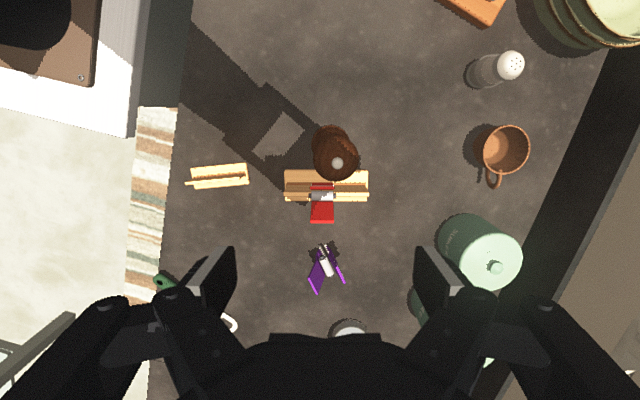

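The wrist view shows the mill head at about (336,150), the target rail at (327,186) with the red clip at (322,200), and the purple decoy at (325,268). The small rail is at (218,176).

```bash
cat > f.py <<'E'
from h import *
np.set_printoptions(precision=4,suppress=True)
d=np.load('w.npz');P,C=d['P'],d['C'].astype(int);z=P[:,2]
near=lambda x,y,r:np.hypot(P[:,0]-x,P[:,1]-y)<r
red=(C[:,0]>1.8*C[:,1])&(C[:,0]>1.8*C[:,2])&(C[:,0]>80)&(C[:,2]>=C[:,1]-15)
wood=(C[:,0]>C[:,2]+40)&(C[:,1]>90)
a=np.radians(14.6);ex=np.array([np.cos(a),np.sin(a)]);ey=np.array([-ex[1],ex[0]])
def rep(t,m):
    p=P[m];print(t,len(p))
    if len(p)<4:return
    q=np.c_[p[:,:2]@ex,p[:,:2]@ey];lo,hi=np.percentile(q,[1,99],axis=0);mid=(lo+hi)/2
    print('  ext',hi-lo,'mid xy',mid[0]*ex+mid[1]*ey,'z',p[:,2].min(),p[:,2].max())
    r=cv2.minAreaRect(p[:,:2].astype(np.float32)*1000);print('  rect',r)
rep('head',near(.467,-.085,.05)&(z>.135)&(z<.165))
rep('headtop',near(.467,-.085,.05)&(z>.165))
rep('clipred',near(.467,-.15,.05)&red&(z>.04)&(z<.12))
rep('cliptop',near(.467,-.15,.05)&red&(z>.095)&(z<.12))
rep('plate',near(.47,-.15,.08)&wood&(z>.05)&(z<.065)&~red)
rep('foot',near(.47,-.15,.08)&wood&(z>.006)&(z<.018)&~red)
E
python3 f.py
```

```text
head 1541
  ext [0.046  0.0458] mid xy [ 0.4667 -0.0876] z 0.1353279468679307 0.1648344254833869
  rect ((467.0989990234375, -88.2269287109375), (48.79301071166992, 49.07515335083008), 14.431844711303711)
headtop 27523
  ext [0.0952 0.0273] mid xy [ 0.4716 -0.1017] z 0.16515778319382335 0.42361137910657326
  rect ((468.8330078125, -97.0945816040039), (96.40186309814453, 28.455215454101562), 0.1851387321949005)
clipred 631
  ext [0.0292 0.0467] mid xy [ 0.4678 -0.1511] z 0.04711457395394786 0.11165959741010295
  rect ((467.8358459472656, -151.0961151123047), (29.830821990966797, 47.0416259765625), 14.706695556640625)
cliptop 305
  ext [0.029  0.0469] mid xy [ 0.4677 -0.1511] z 0.09503023363557805 0.11165959741010295
  rect ((467.6426696777344, -151.14682006835938), (29.43137550354004, 47.0416259765625), 14.706696510314941)
plate 222
  ext [0.1177 0.0056] mid xy [ 0.472  -0.1495] z 0.050046093504194034 0.060726410661683106
  rect ((471.6051025390625, -144.70970153808594), (119.70545196533203, 14.591935157775879), 15.100828170776367)
foot 992
  ext [0.1277 0.0479] mid xy [ 0.4727 -0.1493] z 0.006991383734487211 0.01799150449351755
  rect ((473.13348388671875, -149.12200927734375), (130.00685119628906, 48.41347122192383), 14.95595932006836)
```

```bash

python3 -m inch '[[0,0.021,0.013,0,0],[0,0.021,0.013,0.04,0],[0,0.021,0.013,0.08,0],[0,0.021,0.013,0.11,0],[0,0.021,0.013,0.11,0]]' 40
python3 -m inch '[[0,0,0,0.03,0],[0,0,0,0.06,0],[0,0,0,0.08,0],[0,0,0,0.091,0],[0,0,0,0.091,0]]'
python3 -m inch '[[0.3,0,0,0,0],[0.5,0,0,0,0],[0.7,0,0,0,0],[0.7,0,0,0,0],[0.7,0,0,0,0]]' 40
```

```text
time: 4.68
eef_pos: [0.4627, -0.0847, 0.2039]
tcp_rot: [0.611, 0.792, -0.002, -0.007]
contact_force: [-1.5, 0.2, -1.4]
opening: 1.0
finger_force: 0.0
time: 5.1
eef_pos: [0.4662, -0.0863, 0.1193]
tcp_rot: [0.611, 0.792, -0.0, -0.002]
contact_force: [0.1, 0.3, -0.4]
opening: 1.002
finger_force: 0.0
time: 5.52
eef_pos: [0.4687, -0.0873, 0.123]
tcp_rot: [0.61, 0.792, 0.001, 0.002]
contact_force: [-0.3, -0.1, 5.1]
opening: 0.537
finger_force: 41.0
```

```bash

python3 -m inch '[[0.7,0,0,-0.02,0],[0.7,0,0,-0.04,0],[0.7,0,0,-0.05,0],[0.7,0,0,-0.05,0]]'
python3 -m inch '[[0.7,0.02,0.003,0,0],[0.7,0.045,0.007,0,0],[0.7,0.07,0.01,0,0],[0.7,0.09,0.015,0,0],[0.7,0.103,0.015,0,0]]'
python3 -m inch '[[0.7,0,0,0,0],[0.7,0,0,0.02,0],[0.7,0,0,0.035,0],[0.7,0,0,0.042,0],[0.7,0,0,0.042,0]]'
python3 w.py w2.png pepper_mill
python3 -c "
from h import *
c=ctrl.read_camera('scene');P,C,uv=cloud(c)
m=(np.hypot(P[:,0]-.455,P[:,1]-.015)<.035)&(P[:,2]<.3)&(P[:,2]>.004);print(P[m,2].min(),P[m&(C[:,0]>60),2].max())
cv2.imwrite('pics/s2.png',cv2.resize(c['pixels'][130:280,200:400,::-1],(800,600)))"
```

```text
time: 5.85
eef_pos: [0.4687, -0.0871, 0.1733]
tcp_rot: [0.61, 0.792, 0.001, 0.003]
contact_force: [0.5, -0.2, -0.6]
opening: 0.532
finger_force: 41.7
time: 6.27
eef_pos: [0.4543, 0.0188, 0.169]
tcp_rot: [0.61, 0.792, -0.0, -0.001]
contact_force: [0.8, -0.2, -1.3]
opening: 0.54
finger_force: 41.7
time: 6.68
eef_pos: [0.4534, 0.0167, 0.1257]
tcp_rot: [0.611, 0.792, -0.001, -0.002]
contact_force: [-1.0, -0.7, -1.7]
opening: 0.536
finger_force: 41.7
[0.4534 0.0167 0.1257] psi [-104.7338   -0.3065 -179.9565] t 6.6833
pepper_mill [(0.83, array([317., 189.]), array([0.4441, 0.0351, 0.074 ]))]
0.004213850865627311 0.22069468675598736
```

View pics/s2.png

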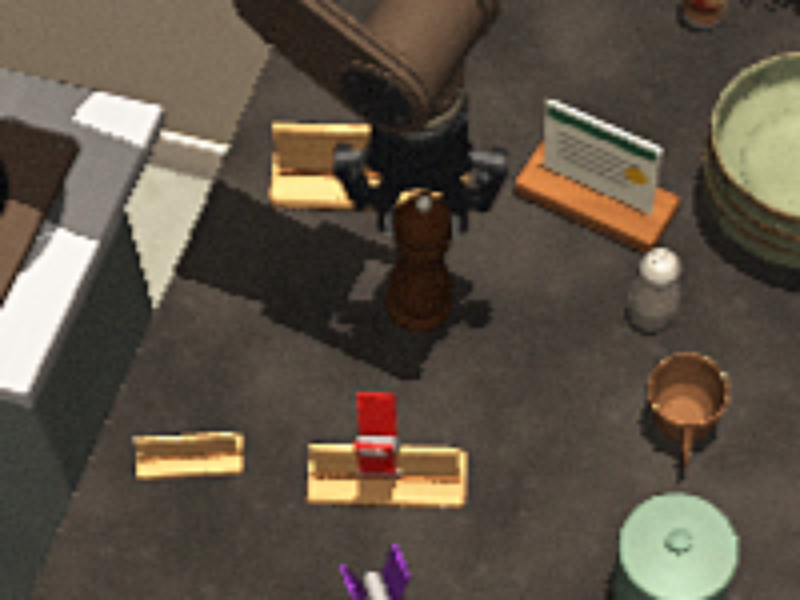

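The scene crop shows the mill hanging upright just above the worktop at about (420,260), the clip still parked at (377,430), and nothing else disturbed. I'll lower the last millimetres and release.

```bash

python3 -m inch '[[0.7,0,0,0.003,0],[0.7,0,0,0.005,0],[0.7,0,0,0.005,0],[0.7,0,0,0.005,0]]'
```

```text
time: 7.17
eef_pos: [0.4553, 0.0169, 0.1235]
tcp_rot: [0.61, 0.792, 0.0, 0.0]
contact_force: [0.0, 0.3, -1.1]
opening: 0.537
finger_force: 41.7
```

```bash

python3 -m inch '[[0.7,0,0,0.001,0],[0.7,0,0,0.002,0],[0.7,0,0,0.002,0]]'
python3 -m inch '[[0.4,0,0,0,0],[0.2,0,0,0,0],[0,0,0,0,0],[0,0,0,0,0],[0,0,0,0,0]]'
python3 -m inch '[[0,0,0,-0.02,0],[0,0,0,-0.05,0],[0,0,0,-0.09,0],[0,0,0,-0.13,0],[0,0,0,-0.16,0]]'
python3 -m inch '[[0,-0.03,0,0,7],[0,-0.06,0,0,14],[0,-0.09,0,0,21],[0,-0.12,0,0,28],[0,-0.12,0,0,32]]'
python3 -m inch '[[0,0,0,0,7],[0,0,0,0,14],[0,0,0,0,21],[0,0,0,0,28],[0,0,0,0,30]]'
python3 -m inch '[[0,0,0,0,7],[0,0,0,0,14],[0,0,0,0,21],[0,0,0,0,28],[0,0,0,0,28]]'
python3 w.py w3.png pepper_mill clip
```

```text
time: 7.42
eef_pos: [0.4559, 0.0165, 0.1231]
tcp_rot: [0.61, 0.792, -0.0, 0.001]
contact_force: [-3.7, 0.6, 6.4]
opening: 0.538
finger_force: 42.1
time: 7.83
eef_pos: [0.4551, 0.017, 0.1212]
tcp_rot: [0.61, 0.792, 0.0, -0.0]
contact_force: [-0.0, -0.0, 0.4]
opening: 1.001
finger_force: 0.0
time: 8.25
eef_pos: [0.4557, 0.0169, 0.2848]
tcp_rot: [0.61, 0.792, 0.001, 0.002]
contact_force: [0.5, -0.6, 0.6]
opening: 0.997
finger_force: 0.0
time: 8.67
eef_pos: [0.4866, -0.1032, 0.2812]
tcp_rot: [0.808, 0.589, -0.0, 0.001]
contact_force: [0.4, -0.1, 0.2]
opening: 1.001
finger_force: 0.0
time: 9.08
eef_pos: [0.4857, -0.0992, 0.281]
tcp_rot: [0.932, 0.362, -0.0, -0.0]
contact_force: [-0.6, 0.8, -1.0]
opening: 0.997
finger_force: 0.0
time: 9.5
eef_pos: [0.4857, -0.0991, 0.2811]
tcp_rot: [0.992, 0.127, -0.0, -0.0]
contact_force: [0.0, 0.1, -0.1]
opening: 1.003
finger_force: 0.0
[ 0.4857 -0.0991  0.2811] psi [ -14.6467   -0.0177 -179.9902] t 9.5
pepper_mill [(0.56, array([243., 166.]), array([ 0.4668, -0.0007,  0.0575]))]
clip [(0.95, array([362., 198.]), array([ 0.4689, -0.1514,  0.0731])), (0.63, array([449., 190.]), array([ 0.5029, -0.2609,  0.0519]))]
```

View pics/w3.png

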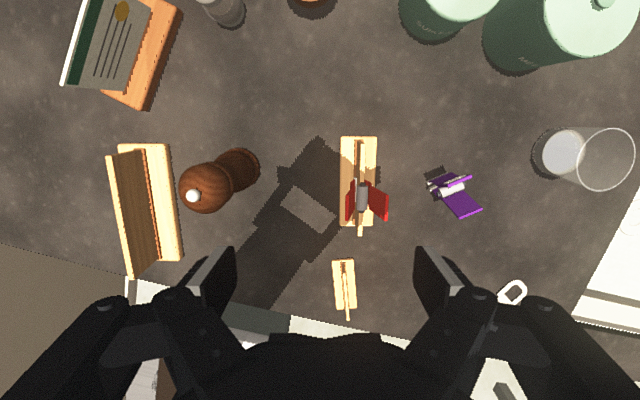

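The wrist view shows the mill standing released at about (220,180), the clip still on its rail at (362,200), the decoy off at (452,190), and the card at the upper left, about (100,40). I'll refit the clip and card from this picture.

```bash
python3 f.py | grep -A2 -E 'clip|foot'; python3 - <<'E'
from h import *
np.set_printoptions(precision=4,suppress=True)
d=np.load('w.npz');P,C=d['P'],d['C'];z=P[:,2]
n=np.hypot(P[:,0]-.575,P[:,1]-.17)<.1
for t,m in(('top',n&(z>.115)&(z<.125)),('stand',n&(z>.019)&(z<.026)),('mill',(np.hypot(P[:,0]-.455,P[:,1]-.017)<.06)&(z>.125)&(z<.18))):
    print(t,m.sum(),cv2.minAreaRect(P[m][:,:2].astype(np.float32)*1000),P[m][:,2].max())
E
```

```text
clipred 764
  ext [0.029  0.0459] mid xy [ 0.4686 -0.1519] z 0.04043610755345639 0.11181772095803044
  rect ((468.3234558105469, -151.98883056640625), (30.127361297607422, 47.290706634521484), 14.583488464355469)
cliptop 370
  ext [0.0293 0.0466] mid xy [ 0.4683 -0.1518] z 0.09509181336224959 0.11181772095803044
  rect ((468.2048034667969, -152.0196990966797), (29.8822021484375, 47.290706634521484), 14.583491325378418)
--
foot 1587
  ext [0.1273 0.0492] mid xy [ 0.4742 -0.1498] z 0.006404527810658089 0.017359434899248127
  rect ((473.62109375, -150.29843139648438), (128.8851318359375, 50.11041259765625), 14.698554039001465)
top 637 ((558.4069213867188, 170.64187622070312), (6.597632884979248, 86.9907455444336), 77.86608123779297) 0.12190623062274336
stand 2923 ((568.3898315429688, 164.77769470214844), (56.893184661865234, 140.5059814453125), 74.93790435791016) 0.02598517483728202
mill 2080 ((455.947998046875, 13.594215393066406), (49.53942108154297, 45.844966888427734), 39.80827713012695) 0.17089218372752685
```

```bash

python3 -m inch '[[0,-0.015,0.025,0,0],[0,-0.0305,0.0465,0.02,0],[0,-0.0305,0.0465,0.06,0],[0,-0.0305,0.0465,0.1,0],[0,-0.0305,0.0465,0.1,0]]' 40
python3 -m inch '[[0,0,0,0.03,0],[0,0,0,0.06,0],[0,0,0,0.09,0],[0,0,0,0.104,0],[0,0,0,0.104,0]]'
python3 -m inch '[[0,0,0,0,0],[0,0,0,0,0]]'
```

```text
time: 10.07
eef_pos: [0.4629, -0.1495, 0.1727]
tcp_rot: [0.992, 0.129, -0.007, -0.005]
contact_force: [0.1, 0.2, -1.8]
opening: 1.002
finger_force: 0.0
time: 10.48
eef_pos: [0.4666, -0.1507, 0.0752]
tcp_rot: [0.992, 0.129, -0.002, -0.002]
contact_force: [-0.2, 0.3, -0.0]
opening: 0.997
finger_force: 0.0
time: 10.65
eef_pos: [0.4699, -0.1527, 0.0798]
tcp_rot: [0.992, 0.129, 0.002, 0.001]
contact_force: [-0.3, 0.3, 0.0]
opening: 1.002
finger_force: 0.0
```

```bash

python3 -m inch '[[0.3,0,0,0,0],[0.5,0,0,0,0],[0.65,0,0,0,0],[0.75,0,0,0,0],[0.9,0,0,0,0]]' 40
python3 -m inch '[[0.9,0,0,0,0],[0.9,0,0,0,0],[0.9,0,0,0,0]]'
```

```text
time: 11.07
eef_pos: [0.47, -0.1528, 0.08]
tcp_rot: [0.992, 0.128, 0.002, 0.001]
contact_force: [-3.5, 8.0, 16.1]
opening: 0.296
finger_force: 13.3
time: 11.32
eef_pos: [0.4705, -0.1528, 0.0804]
tcp_rot: [0.992, 0.128, 0.002, 0.001]
contact_force: [-0.2, 1.4, 10.2]
opening: 0.271
finger_force: 39.7
```

```bash

python3 -m inch '[[0.9,0,0,-0.005,0],[0.9,0,0,-0.015,0],[0.9,0,0,-0.03,0],[0.9,0,0,-0.05,0],[0.9,0,0,-0.07,0]]'
python3 -m inch '[[0.9,0,0,-0.04,0],[0.9,0,0,-0.08,0],[0.9,0,0,-0.1,0],[0.9,0,0,-0.1,0],[0.9,0,0,-0.1,0]]'
python3 -c "
from h import *
c=ctrl.read_camera('scene');save(c,'s3f.png')
cv2.imwrite('pics/s3.png',cv2.resize(c['pixels'][110:290,210:410,::-1],(660,594)))
for q in ('clip','jaw_left','jaw_right'):print(q,[(round(d['score'],2),d['at'],atdepth(c,d['at'])) for d in ctrl.tip_of(q,c)[:2]])
"
```

```text
time: 11.73
eef_pos: [0.4673, -0.1514, 0.1476]
tcp_rot: [0.992, 0.128, -0.001, -0.001]
contact_force: [0.1, -0.3, -0.0]
opening: 0.275
finger_force: 39.7
time: 12.15
eef_pos: [0.4685, -0.1521, 0.249]
tcp_rot: [0.992, 0.129, 0.001, 0.001]
contact_force: [0.5, -0.3, -1.8]
opening: 0.274
finger_force: 39.7
clip [(0.56, [295.7, 280.0], array([ 0.51175928, -0.27135   ,  0.04965384])), (0.49, [292.0, 215.6], array([ 0.49381131, -0.20611386,  0.33725773]))]
jaw_left [(0.66, [294.5, 283.4], array([ 0.50855647, -0.27637139,  0.03100118]))]
jaw_right [(0.46, [292.1, 280.8], array([ 0.50252392, -0.27841291,  0.0535819 ])), (0.4, [291.0, 230.0], array([ 0.43300461, -0.08624346,  0.00183776]))]
```

View pics/s3.png

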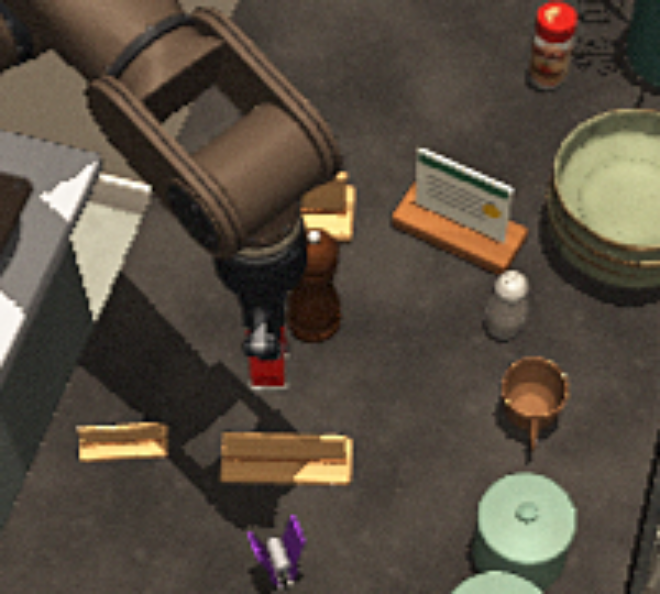

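The crop shows the open clip lifted at about (268,360) with the rail empty, and the mill standing beside it at (316,290). Next I'll carry it high towards the card and look from behind.

```bash

python3 -m inch '[[0.9,0.005,-0.02,-0.03,0],[0.9,0.012,-0.05,-0.05,0],[0.9,0.022,-0.085,-0.05,0],[0.9,0.033,-0.125,-0.05,0],[0.9,0.044,-0.165,-0.05,0]]'
python3 -m inch '[[0.9,0.011,-0.04,0,0],[0.9,0.022,-0.08,0,0],[0.9,0.033,-0.12,0,0],[0.9,0.04,-0.15,0,0],[0.9,0.044,-0.165,0,0]]'
python3 -m inch '[[0.9,0,0,0,7],[0.9,0,0,0,14],[0.9,0,0,0,21],[0.9,0,0,0,27.5],[0.9,0,0,0,27.5]]'
python3 w.py w4.png card_edge card_stand jaw_left jaw_right clip
cat > g.py <<'E'
from h import *
d=np.load('w.npz');P,C=d['P'],d['C'];z=P[:,2]
n=np.hypot(P[:,0]-.575,P[:,1]-.167)<.1
for t,m in(('top',n&(z>.116)&(z<.125)),('stand',n&(z>.019)&(z<.026))):
    p=P[m][:,:2];print(t,m.sum(),cv2.minAreaRect(p.astype(np.float32)*1000))
    c=np.median(p,0);_,_,v=np.linalg.svd(p-c,full_matrices=False);print(np.degrees(np.arctan2(v[0,1],v[0,0])),c)
E
python3 g.py
```

```text
time: 12.77
eef_pos: [0.468, 0.0202, 0.2962]
tcp_rot: [0.992, 0.128, -0.001, -0.0]
contact_force: [0.9, 0.1, -1.7]
opening: 0.272
finger_force: 39.7
time: 13.18
eef_pos: [0.4677, 0.193, 0.2953]
tcp_rot: [0.991, 0.13, -0.002, -0.001]
contact_force: [-0.3, -0.2, -1.4]
opening: 0.273
finger_force: 39.7
time: 13.6
eef_pos: [0.4684, 0.1896, 0.2953]
tcp_rot: [0.994, -0.112, -0.002, 0.001]
contact_force: [-0.5, -0.4, -1.4]
opening: 0.277
finger_force: 39.8
[0.4684 0.1896 0.2953] psi [ 12.831   -0.2146 179.9595] t 13.6
card_edge [(0.58, array([322.,  78.]), array([0.5696, 0.1688, 0.1191]))]
card_stand [(0.64, array([322.,  87.]), array([0.5612, 0.1714, 0.1195]))]
jaw_left [(0.91, array([304., 216.]), array([0.4742, 0.2022, 0.2462])), (0.57, array([626.,  70.]), array([ 0.5063, -0.2513,  0.013 ]))]
jaw_right [(0.7, array([554., 110.]), array([ 0.4723, -0.1435,  0.0112])), (0.61, array([342., 217.]), array([0.3777, 0.1819, 0.0002]))]
clip [(0.78, array([325., 245.]), array([0.4693, 0.189 , 0.2879])), (0.62, array([344., 220.]), array([0.4792, 0.1763, 0.2814]))]
top 485 ((569.7022094726562, 169.0236053466797), (3.9177632331848145, 108.36969757080078), 77.24378204345703)
167.48755642854107 [0.5748431  0.16739642]
stand 4493 ((584.8876953125, 168.85543823242188), (174.8789520263672, 87.49516296386719), 0.5625861287117004)
167.7495651664743 [0.5737624  0.16854881]
```

View pics/w4.png

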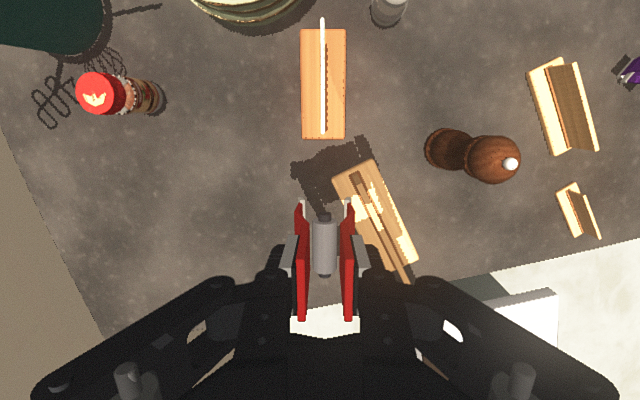

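The view shows the card edge-on at (323,78) and the squeezed clip at (324,245), with the lips at (302,205) and (348,205) straddling the card's line. I'll measure the clip's centre in the tool frame and work out the shift.

```bash
python3 - <<'E'
from h import *
np.set_printoptions(precision=4,suppress=True)
d=np.load('w.npz');P,C=d['P'],d['C'].astype(int);st=ctrl.get_state()
print(st['eef_pos'])
M=R.from_quat(st['tcp_rot']).as_matrix()
T=np.array([.4684,.1896,.2953]);q=(P-T)@M
red=(C[:,0]>1.8*C[:,1])&(C[:,0]>1.8*C[:,2])&(C[:,0]>80)
box=(abs(q[:,1])<.03)&(abs(q[:,0])<.04)&(q[:,2]<.075)&(q[:,2]>-.06)
for t,m in(('red',red&box),('lips',box&(q[:,2]>.045))):
    a=q[m];print(t,m.sum(),np.percentile(a,[1,50,99],axis=0))
    for s in(-1,1):
        b=a[a[:,1]*s>0];print(s,len(b),np.percentile(b,[2,50,98],axis=0))
m=box&~red&(abs(q[:,1])<.006)&(q[:,2]<.03)&(q[:,2]>-.01);print('coil',m.sum(),np.percentile(q[m],[2,50,98],axis=0))
e=np.array([.5697,.1690,.12])-st['eef_pos'];print('edge in tool',M.T@e)
E
```

```text
[0.469  0.1896 0.297 ]
red 2692 [[-0.0145 -0.0179 -0.0342]
 [ 0.0072 -0.0081 -0.0258]
 [ 0.0141  0.0173  0.0441]]
-1 1348 [[-0.0139 -0.0179 -0.0342]
 [ 0.0071 -0.0099 -0.0259]
 [ 0.014  -0.0081  0.0392]]
1 1344 [[-0.0137  0.0081 -0.034 ]
 [ 0.0073  0.0098 -0.0256]
 [ 0.0139  0.0173  0.041 ]]
lips 208 [[ 0.0018 -0.018   0.0452]
 [ 0.0115 -0.      0.0495]
 [ 0.0149  0.0182  0.056 ]]
-1 104 [[ 0.0025 -0.018   0.0471]
 [ 0.0114 -0.0144  0.0494]
 [ 0.0149 -0.0131  0.0555]]
1 104 [[0.0024 0.013  0.0456]
 [0.0117 0.0145 0.0495]
 [0.0148 0.0182 0.0558]]
coil 1338 [[-0.0193 -0.0058  0.0065]
 [ 0.0012 -0.0003  0.0084]
 [ 0.0172  0.0058  0.0151]]
edge in tool [ 0.1028 -0.002   0.1769]
```

```bash

python3 -m inch '[[0.9,0.03,-0.002,0,0],[0.9,0.06,-0.002,0,0],[0.9,0.09,-0.002,0.02,0],[0.9,0.103,-0.002,0.05,0],[0.9,0.103,-0.002,0.06,0]]'
python3 -m inch '[[0.9,0,0,0.01,0],[0.9,0,0,0.02,0],[0.9,0,0,0.02,0],[0.9,0,0,0.02,0],[0.9,0,0,0.02,0]]'
python3 - <<'E'
from h import *
st=ctrl.get_state();M=R.from_quat(st['tcp_rot']).as_matrix()
print('edge in tool',M.T@(np.array([.5697,.1690,.12])-st['eef_pos']),st['eef_pos'],st['tcp_rot'])
c=ctrl.read_camera('wrist');save(c,'w5f.png');cv2.imwrite('pics/w5.png',cv2.resize(c['pixels'][140:340,240:410,::-1],(510,600)))
E
```

```text
time: 14.32
eef_pos: [0.5705, 0.1675, 0.2327]
tcp_rot: [0.994, -0.111, -0.003, 0.001]
contact_force: [-1.7, 0.2, -2.7]
opening: 0.278
finger_force: 39.7
time: 14.73
eef_pos: [0.5702, 0.1694, 0.2191]
tcp_rot: [0.994, -0.111, 0.001, -0.0]
contact_force: [-0.3, -0.6, -1.0]
opening: 0.27
finger_force: 39.7
edge in tool [-0.00070685  0.00056784  0.09905731] [0.5702496  0.16936125 0.21905928] [ 9.93871087e-01 -1.10537056e-01  1.30722410e-03 -3.35351365e-04]
```

View pics/w5.png

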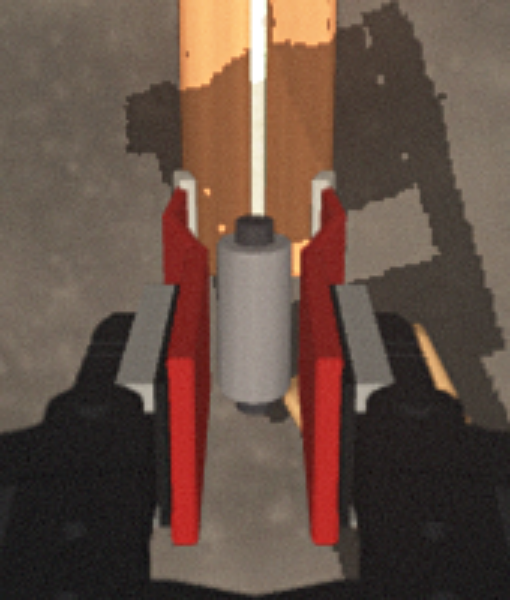

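The crop shows the card at column 258, midway between the lips (195 and 313) and in line with the clip. I'll lower it slowly.

```bash

python3 -m inch '[[0.9,0,0,0.01,0],[0.9,0,0,0.02,0],[0.9,0,0,0.03,0],[0.9,0,0,0.038,0],[0.9,0,0,0.043,0]]'
python3 -m inch '[[0.9,0,0,0.006,0],[0.9,0,0,0.012,0],[0.9,0,0,0.018,0],[0.9,0,0,0.019,0],[0.9,0,0,0.019,0]]'
python3 -m inch '[[0.9,0,0,0,0],[0.9,0,0,0,0],[0.9,0,0,0,0],[0.9,0,0,0,0],[0.9,0,0,0,0]]'
python3 - <<'E'
from h import *
st=ctrl.get_state();M=R.from_quat(st['tcp_rot']).as_matrix()
print('edge in tool',M.T@(np.array([.5697,.1690,.12])-st['eef_pos']))
w=ctrl.read_camera('wrist');s=ctrl.read_camera('scene')
a=cv2.resize(w['pixels'][140:340,240:410,::-1],(340,400));b=cv2.resize(s['pixels'][120:240,270:405,::-1],(450,400))
cv2.imwrite('pics/f.png',np.hstack([a,b]))
E
```

```text
time: 15.2
eef_pos: [0.569, 0.1688, 0.1719]
tcp_rot: [0.994, -0.111, -0.002, 0.0]
contact_force: [-0.2, 0.8, -1.0]
opening: 0.272
finger_force: 39.7
time: 15.62
eef_pos: [0.5698, 0.1689, 0.1547]
tcp_rot: [0.994, -0.111, -0.001, 0.0]
contact_force: [-1.0, 0.2, -0.8]
opening: 0.272
finger_force: 39.7
time: 16.03
eef_pos: [0.5702, 0.1689, 0.1557]
tcp_rot: [0.994, -0.111, 0.0, -0.0]
contact_force: [-0.2, -0.7, -0.9]
opening: 0.277
finger_force: 39.7
edge in tool [-5.11384870e-04  5.89369687e-05  3.56740207e-02]
```

View pics/f.png

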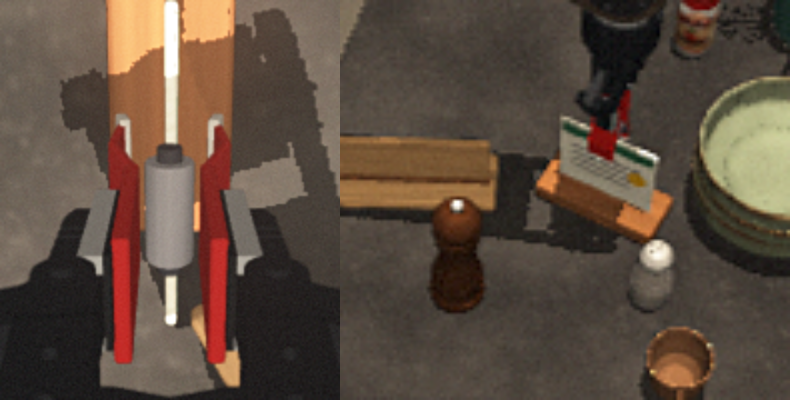

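The left half shows the card midway between the open lips and under the coil. The right half shows one jaw in front of the card near mid-edge, the mill upright at (457,255), and the bystanders untouched. It's ready to hand in.

```bash
python3 -c "
from plant import ctrl
print(ctrl.sign_off())"
```

```text
the job is handed in; nothing more can be done
None
```

The job is handed in, with no verdict shown: the clip is held squeezed open astride the middle of the card's top edge, about 21 mm deep by measurement and touching nothing in the last pictures, and the mill stands upright about 16 cm from the rail and 19 cm from the card stand.

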